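Load the gluing jig and lock its keeper with one click

TASK

Load the loose aluminium link into the gluing jig: thread its eye onto the post and lay it flat, with its tail between the two fences. Then turn the jig's black bar knob clockwise until it clicks past its first detent, so that the keeper arm lies across the link, and leave it resting in that first notch: do not go on to the second click. Leave the other things on the bench undisturbed.

Things in the scene. Friction and masses are not known exactly. Their poses are not given: they have to be found in the camera images.
- link: Loose aluminium link, 151 mm long, 16 mm thick, 0.13-0.25 kg, flat on the bench. Origin: underside, mid-length; x along it towards the plain tail, z up. A round eye (48 mm outside, 28 mm through hole) is centred at x -60 mm; from it a bar 24 mm wide runs to the rounded tail end at x +79 mm. Grip the bar across its width at x 0 to +15 mm.
- link_eye (a point): Centre of the link's eye hole, at the underside (x = -60 mm on the link).
- link_tail (a point): Point on the link's underside near the tail, x = +66 mm on the link; it belongs midway between the fences.
- jig: Grey jig base fixed to the bench, 190 x 200 mm, 12 mm thick (x -102 to 87, y -100 to 100 mm); origin at bench level, z up. The loaded link lies along the jig's +y, eye on the post (x 50, y -60 mm), tail between the fences (x 50, y 66 mm). Knob axis at x -45, y 0. A small detent block with a brass spring plunger on the -x side rides on the knob's steel cam.
- post (a point): Foot of the steel post, on the jig's top face (12 mm above the bench). The post is 16 mm thick and 26 mm high, its last 6 mm tapered to 10 mm.
- fence_mid (a point): Midpoint between the two low aluminium fences, on the jig's top face. The gap is 34 mm across the jig's x, the fences are 22 mm long (along y), 10 mm wide and 12 mm high.
- knob_grip (a point): The point to grip, on the knob's vertical axis, 62 mm above the bench; x along the black grip bar and towards the keeper arm's end, z up. The bar is 76 mm long, 18 mm wide and stands 44 to 76 mm above the bench; pinch it across its width from above with 35 N or more. It takes over 1.5 rad of turning in all: regrasp before the lobe is met.
- keeper_tip (a point): Underside of the aluminium keeper arm's end, 93 mm from the knob's axis. The arm turns with the knob, under its grip bar: 26 mm wide, reaching 107 mm from the axis, 31 to 38 mm above the bench, so it sweeps over the loaded link (top 28 mm above the bench). It starts clear of the link; at knob angle 2.33 rad it points along the jig's +x, straight across the link.
- knob (a joint): Knob angle in rad, growing clockwise seen from above, 0 to 3.3; starts at 0 to 0.5. Free (0.03 N m) until 0.33 rad before a crest, then the spring plunger resists by up to 0.4 N m, falling to nothing at the crest, and drives it on over the next 0.33 rad into the notch. First crest: 1.74 to 2.26, differs each time, to be felt; second: 0.68 rad later. Let go short of a crest, it springs back.
- spray_bottle: Bystander: clear bottle, 44 mm across, 130 mm tall, standing; origin under its centre.
- glue_gun: Bystander: blue glue gun lying flat, about 200 mm long, 150 mm across with its handle, 34 mm high; origin under its barrel, x towards the nozzle.
- tub: Bystander: white bowl, 80 mm across, 45 mm high; origin under its centre.
Not all that is in view belongs to the job. Of the things shaped like the link, the aluminium one is meant.

How it is judged (in metres and radians):
On the way, in this order (a step that is already met when the one before it is completed fails the run):
1. the link lies flat in the jig, eye on the post, tail between the fences, let go (horizontal distance between link_eye and post below 0.01 m and z of each of link_eye, link_tail in the frame of jig below 0.016 m and horizontal distance between link_tail and fence_mid below 0.015 m and contact force between the fingers and link below 0.3 N), for 0.2 s.
2. with the link loaded, the knob is past its first click, let go and resting in the first notch (all of step 1 and value of joint knob between 2 and 2.68 rad and contact force between the fingers and jig below 0.3 N), for 0.3 s.
At the end, for the whole second after the job is handed in: The link rests flat on the jig, let go (underside within 4 mm of the jig's top), eye within 10 mm of the post's axis, tail point within 15 mm of mid-fence; the knob rests, let go, in its first notch (2.0 to 2.68 rad: unclicked it springs back below 2.0, past the second click it lies above 2.68) (all of step 1 and value of joint knob between 2 and 2.68 rad and velocity of joint knob between -0.05 and 0.05 rad/s and linear speed of link below 0.02 m/s); the robot touches nothing.
It fails at once if a bystander (bottle, glue gun or bowl) is moved by more than 30 mm (distance of any of spray_bottle, glue_gun, tub from where it was at the start of the episode above 0.03 m).
It also fails if it takes over 72 s, if anything falls off the work surface, if the arm or the gripper's body presses on something with over 40 N, if the wrist force passes 120 N, or if a joint passes its speed limit or range.

ROBOT

A 6-joint arm with a two-finger parallel gripper is mounted at the origin on the work surface. World frame = base frame: x ahead of the robot, y to its left, z up, the work surface at z = 0. Lengths are in mm, angles in rad, forces in N, time in s.
With the tool pointing down it reaches from about 350 to 975 mm from the base axis. Payload 7.1 kg.
Tool frame: the origin (TCP) lies at the very end of the fingers, on their centre line; the grasp point (between the pads) lies 19 mm behind it; x points along the fingers, y is the direction in which the jaws open and shut, and the axes are right-handed (so a half turn about x gives the same grasp; the last joint's range is limited). The gripper opens to 88 mm and grips with 3 to 60 N. Pads are 20 mm wide; open, the fingers measure 115 mm over their backs; the gripper's body (75 mm by 178 mm) begins 61 mm behind the grasp point.
Start: joints at [-1.313, 0.423, 1.63, -0, 1.089, -0.019], TCP at [170.818, -601.187, 222.675] pointing down, gripper open.
Joint ranges: [-3, 3], [-0.9, 2.11], [0.09, 2.58], [-1.31, 4.45], [0.11, 2.69], [-2.54, 2.54]. Speed limits (rad/s): [2.39, 2.39, 3.01, 3.14, 3.14, 3.14].

INTERFACE

Orientations are given as a rotation vector (axis times angle).
In Python, from workcell import ctrl gives the robot as it stands. The module is installed in compiled form; this text tells all that it offers.
- The arm moves only by the tool carry_out, never from a script. Its argument "commands" is a list of rows, each a list of 6 numbers: the shift along the tool's x, y, z in m, then the turn, a rotation vector about the tool's x, y, z in degrees. In form: [[tx, ty, tz, rx, ry, rz], ...]. A call has 1 to 8 rows; each row shifts and turns the pose as measured when the row begins, along the tool's axes as they then stand; what a row does not reach is not made up. A row lasts 1/8 s, in which the tool goes at most 62.5 mm and 10.7 degrees, less where a joint would pass 70% of its speed; a pose out of reach is approached as far as the arm can. A call with a gripper value outside its range is refused whole. "grip" is the closure, from 0 (fully open) to 1 (shut), set as the call begins (left out, the last holds). The fingers move at their own pace and stop on an object; the grip force is fixed at half the most. Time passes only in rows, so rows that do not move let the fingers close. It gives the time, the measured TCP pose, the force and the opening at its end, in the units of the state.
- ctrl.get_obs(): the state, without advancing time (a new reading comes with each control period).
- ctrl.get_image(name): name is "side" or "top"; returns a dict with "pixels" (384x512x3 uint8, blue, green, red), "intrinsics" (3x3 intrinsics, pixels), "dist_coeffs" ([k1, k2, p1, p2, k3] as OpenCV has them; the pictures are not rectified), "rvec" (rotation vector, rad) and "tvec" (3), from world to camera coordinates, as OpenCV has them. Camera axes: x right, y down, z forward; pixel columns grow to the right and rows downward; lengths in mm; the calibration is good to about 2 mm. A picture is of the moment at which its call begins. There is no depth.
- ctrl.close_job(): hands the job in, once; it reports no verdict.
The state is a dict: "t": time; "qpos": joint angles; "qvel": joint speeds; "joint_torque": joint torques, N m; "ee_pos": TCP position; "orientation": TCP orientation; "ft_force": force on the tool from outside, world axes, zero at the start; "moment": the same for the moment, N m; "width": finger opening in mm.
Only numpy, scipy, OpenCV 4.12 (cv2) and the standard library are available. Lean on these libraries where they do the work, as an engineer would, in place of code of your own. Each camera call takes 0.05 s, during which the arm holds its last target. There are 200 camera calls.

## Working session

There is one attempt and no reset: what is moved stays moved. The work goes in short steps, Python scripts to look and compute and a tool call to move; the robot and the scene stay as the last step left them, time stands still between calls to the robot, and variables do not carry over. Pictures are saved under pics/ and viewed, about 8 in all and at most 12, crops included, and the job is handed in when it is done.

Besides the shell and the picture viewer there is one more tool, called after ">>>" in YAML: its name, and indented under it one key for each argument. carry_out: Moves the arm, as the interface text tells. Its arguments: {"type":"object","properties":{"commands":{"type":"array"},"grip":{"type":"number"}},"required":["commands"]}

```bash
mkdir -p pics
cat > h.py <<'E'
import numpy as np, cv2
from workcell import ctrl
from scipy.spatial.transform import Rotation as R
def snap(n,save=None):
    im=ctrl.get_image(n)
    im={k:np.array(v) for k,v in im.items()}
    if save: cv2.imwrite('pics/'+save,im['pixels'])
    return im
def ray(im,uv):
    uv=np.array(uv,float).reshape(-1,1,2)
    n=cv2.undistortPoints(uv,im['intrinsics'].astype(float),im['dist_coeffs'].astype(float))[:,0]
    Rm=cv2.Rodrigues(im['rvec'].astype(float))[0]; c=-Rm.T@im['tvec'].astype(float).ravel()
    d=np.c_[n,np.ones(len(n))]@Rm
    return c,d
def onz(im,uv,z):
    c,d=ray(im,uv); s=(z-c[2])/d[:,2]; return c+d*s[:,None]
def proj(im,P):
    return cv2.projectPoints(np.array(P,float).reshape(-1,1,3),im['rvec'].astype(float),im['tvec'].astype(float),im['intrinsics'].astype(float),im['dist_coeffs'].astype(float))[0][:,0]
E
python3 - <<'E'
from h import *
for n in('top','side'):
    im=snap(n,n+'0.png'); c,_=ray(im,[[256,192]]); print(n,c, onz(im,[[256,192],[0,0],[511,0],[511,383],[0,383]],0).round()[:,:2])
o=ctrl.get_obs(); print(o); print(R.from_rotvec(o['orientation']).as_matrix().round(3))
E
```

```text
top [ 421.68735857    5.69169065 1070.43813799] [[ 606.   26.]
 [1351.  975.]
 [1303. -915.]
 [   8. -736.]
 [  23.  823.]]
side [  549.8858178  -1508.68094807  1080.64780493] [[  558.    98.]
 [-1761.  3404.]
 [ 2874.  3043.]
 [ 1168.  -769.]
 [  -92.  -721.]]
{'t': 0.1, 'qpos': array([-1.31300149e+00,  4.23781540e-01,  1.63063341e+00, -1.86416843e-05,
        1.08857626e+00, -1.89960431e-02]), 'qvel': array([-7.93244896e-04, -2.74019536e-03, -1.07312964e-03,  2.41234100e-05,
       -1.09343175e-03, -1.36547298e-03]), 'joint_torque': array([-5.43528331e-04, -5.45617890e+01, -2.74324054e+01,  6.45559095e-02,
        1.87566160e-02, -3.04104935e-05]), 'ee_pos': array([ 170.68523439, -600.70856482,  221.96094127]), 'orientation': array([ 2.07363288,  0.29031522, -2.07401602]), 'ft_force': array([ 0.44336485, -0.00764332,  0.02823566]), 'moment': array([-0.00432882, -0.017019  , -0.00740442]), 'width': 87.5511179887706}
[[-0.     0.273 -0.962]
 [ 0.001 -0.962 -0.273]
 [-1.    -0.001 -0.   ]]
```

View pics/top0.png

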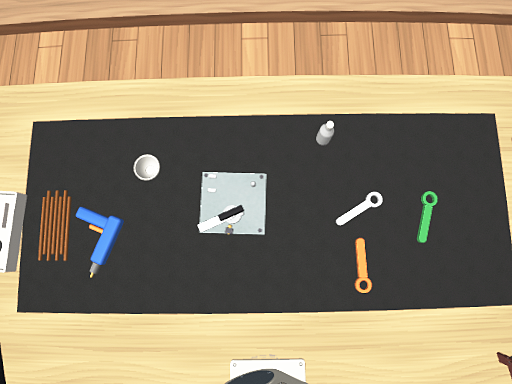

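View pics/side0.png

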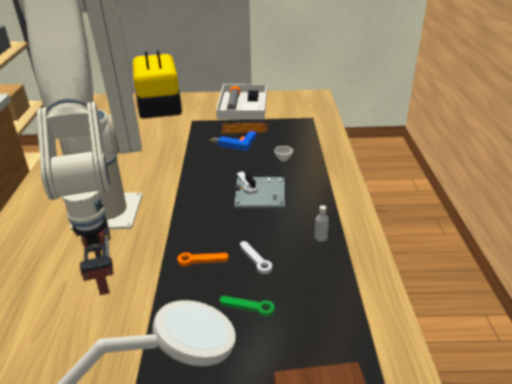

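The top view shows the jig at about (233,203), post (253,184), fences (211,176) and (211,190), and the knob with its black bar near (232,213), arm pointing lower left. The aluminium link has its eye at (375,199) and tail at (340,222). The green and orange ones are decoys.

Run:
```python
from h import *
im=snap('top'); p=im['pixels']; np.save('top.npy',im,allow_pickle=True)
cv2.imwrite('pics/c1.png',cv2.resize(p[160:245,190:390],None,fx=4,fy=4,interpolation=cv2.INTER_CUBIC))
hsv=cv2.cvtColor(p,cv2.COLOR_BGR2HSV)
# link
m=((hsv[...,2]>130)&(hsv[...,1]<60)).astype(np.uint8); m[:, :325]=0; m[:,395:]=0; m[:180]=0; m[235:]=0
n,l,s,c=cv2.connectedComponentsWithStats(m); print(s,c)
k=1+s[1:,4].argmax(); M=(l==k).astype(np.uint8)
cs,h=cv2.findContours(M,cv2.RETR_CCOMP,cv2.CHAIN_APPROX_NONE); print(h)
for q in cs:
    w=onz(im,q[:,0],12)[:,:2]; print(len(q),cv2.minAreaRect(w.astype(np.float32)))
ys,xs=np.nonzero(M); W=onz(im,np.c_[xs,ys],16)[:,:2]; np.save('linkW.npy',W)
# jig
g=((hsv[...,2]>90)).astype(np.uint8); g[:, :185]=0; g[:,285:]=0; g[:150]=0; g[260:]=0
cs,_=cv2.findContours(g,cv2.RETR_EXTERNAL,cv2.CHAIN_APPROX_NONE); q=max(cs,key=cv2.contourArea)
r=cv2.minAreaRect(onz(im,q[:,0],10)[:,:2].astype(np.float32)); print('jig',r,cv2.boxPoints(r))
```

```text
[[     0      0    512    384 196152]
 [   336    192     47     34    456]] [[255.2574534  191.46149925]
 [359.83333333 208.06140351]]
[[[-1 -1  1 -1]
  [-1 -1 -1  0]]]
105 ((550.7849731445312, -286.0917053222656), (46.65485382080078, 163.9700469970703), 25.603796005249023)
24 ((575.6260986328125, -336.36651611328125), (28.01910972595215, 24.907760620117188), 42.54314041137695)
jig ((571.6717529296875, 101.012451171875), (207.51483154296875, 193.00599670410156), 87.27366638183594) [[470.3427      1.9626923]
 [663.13025    -7.217743 ]
 [673.0008    200.06221  ]
 [480.21326   209.24265  ]]
```

View pics/c1.png

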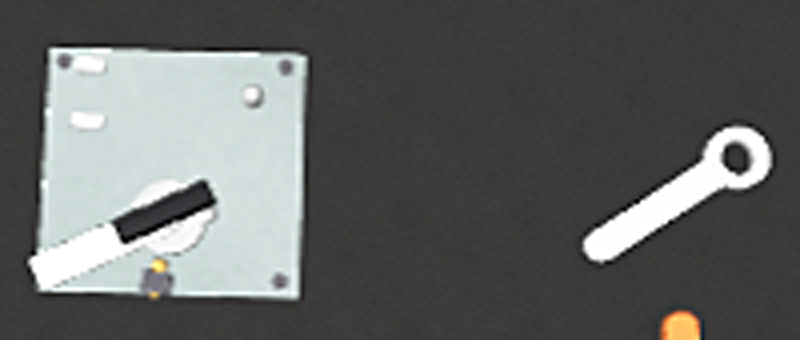

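The crop shows the jig corners at crop (50,48), (307,55) and (299,298), the post at (252,96), fence tops at (90,64) and (88,121), the grip bar running from (115,235) to (215,190), and the link eye at (738,157).

```bash
cat >> h.py <<'E'
def jw(q,z): # jig->world
    import json; J=json.load(open('jig.json')); a=J['yaw']; q=np.atleast_2d(q)
    Rm=np.array([[np.cos(a),-np.sin(a)],[np.sin(a),np.cos(a)]])
    w=q@Rm.T+np.array(J['o']); return np.c_[w,np.full(len(w),z)]
E
python3 - <<'E'
from h import *
import json
im=np.load('top.npy',allow_pickle=True).item(); p=im['pixels']
cr=lambda a:(np.array(a,float)+.5)/4-.5+[190,160]
W=onz(im,cr([[50,48],[307,55],[299,298]]),12)[:,:2]
Q=np.array([[87,100],[87,-100],[-102,-100]],float)
print('corners',W.round(1),[np.linalg.norm(W[0]-W[1]),np.linalg.norm(W[1]-W[2])])
f=onz(im,cr([[90,64],[88,121]]),24)[:,:2]; po=onz(im,cr([[252,96]]),25)[:,:2]
print('fences',f,'gap',np.linalg.norm(f[0]-f[1]),'mid',f.mean(0),'post',po,'dist',np.linalg.norm(po-f.mean(0)))
# fit rigid incl post and fence mid
Wt=np.vstack([W,po,f.mean(0)]); Qt=np.vstack([Q,[[50,-60]],[[50,66]]])
a=Qt-Qt.mean(0); b=Wt-Wt.mean(0); yaw=np.arctan2((a[:,0]*b[:,1]-a[:,1]*b[:,0]).sum(),(a*b).sum())
c,s=np.cos(yaw),np.sin(yaw); Rm=np.array([[c,-s],[s,c]]); o=Wt.mean(0)-Rm@Qt.mean(0)
print('yaw',yaw,'o',o,'res',(Wt-Qt@Rm.T-o).round(1))
json.dump(dict(yaw=float(yaw),o=o.tolist()),open('jig.json','w'))
print('post,fence,knob',jw([[50,-60],[50,66],[-45,0]],12))
# knob bar
hsv=cv2.cvtColor(p,cv2.COLOR_BGR2HSV)
m=(hsv[...,2]<50).astype(np.uint8); m2=np.zeros_like(m); m2[200:225,213:250]=m[200:225,213:250]
n,l,st,ce=cv2.connectedComponentsWithStats(m2); k=1+st[1:,4].argmax(); ys,xs=np.nonzero(l==k)
B=onz(im,np.c_[xs,ys],76)[:,:2].astype(np.float32); r=cv2.minAreaRect(B); print('bar',st[k],r)
b=cv2.PCACompute(B,mean=None); e=b[1][0]; 
if e[1]<0:e=-e
aw=np.arctan2(e[1],e[0]); print('bar mean',b[0],'dir',aw,'knob angle',2.33-(aw-yaw))
# link axis
L=np.load('linkW.npy'); mm,ev=cv2.PCACompute(L.astype(np.float32),mean=None); e=ev[0]; e=e if e[1]>0 else -e
t=(L-mm[0])@e; print('link z16: mean',mm,'dir',e,np.arctan2(e[1],e[0]),'ext',t.min(),t.max())
E
```

```text
corners [[670.9 193.7]
 [661.7  -7. ]
 [473.6   2.4]] [np.float64(200.91322942682575), np.float64(188.32230681448885)]
fences [[654.84403617 160.42960485]
 [610.24672385 161.62036484]] gap 44.61320628867788 mid [632.54538001 161.02498484] post [[627.38117439  35.79900866]] dist 125.33241452475033
yaw -0.04505338933680248 o [579.71266141  97.51595019] res [[-0.2  0.2]
 [-0.4 -0.7]
 [ 0.3  0.2]
 [ 0.4  0.5]
 [-0.1 -0.2]]
post,fence,knob [[626.95963584  35.32492667  12.        ]
 [632.63444264 161.1970704   12.        ]
 [534.75832436  99.54266691  12.        ]]
bar [219 206  25  15  56] ((533.0315551757812, 98.36444091796875), (16.8117618560791, 71.1490707397461), 22.96332359313965)
bar mean [[531.5764   96.51215]] dir 1.9704019 knob angle 0.3145447275378923
link z16: mean [[ 547.8368  -291.20718]] dir [-0.51266843  0.85858667] 2.1090863 ext -77.72923925040513 86.90305603542298
```

Checks pass: jig corner sides 201 and 188 mm, fence spacing 44.6 mm, post to mid-fence 125 mm (should be 126), knob at about 0.31 rad. The link eye is near (576,-337) with its axis at about 121°, and both ends fit the given lengths. Next I move over the link.

>>> carry_out:
  commands:
    - [0.01,-0.025,-0.054,0,0,0]
    - [0.01,-0.025,-0.054,0,0,0]
    - [0.01,-0.025,-0.054,0,0,0]
    - [0.01,-0.025,-0.054,0,0,0]
    - [0.01,-0.025,-0.054,0,0,0]
    - [0.01,-0.025,-0.054,0,0,0]
    - [0.01,-0.025,-0.054,0,0,0]
    - [0.01,-0.025,-0.054,0,0,0]
  grip: 0

```text
t: 1.15
ee_pos: [540.0, -285.8, 139.3]
orientation: [2.077, 0.279, -2.077]
ft_force: [-0.5, -0.9, -0.8]
width: 87.6
```

>>> carry_out:
  commands:
    - [0,0,0,-10.5,0,0]
    - [0,0,0,-10.5,0,0]
    - [0,0,0,-10.5,0,0]
    - [0,0,0,-10.5,0,0]
    - [0,0,0,-10.5,0,0]
    - [0,0,0,-10.5,0,0]
    - [0,0,0,-10.5,0,0]
    - [0,0,0,-10.5,0,0]

```text
t: 2.15
ee_pos: [542.2, -279.8, 135.5]
orientation: [1.06, 1.302, -1.063]
ft_force: [-0.8, -0.3, -0.2]
width: 88.1
```

```bash
cat >> h.py <<'E'
def rem(xyz,yawdeg):
    """remaining shift (tool axes, m) and tilt/turn (tool rotvec, deg) to TCP xyz, tool down, tool y at yawdeg"""
    o=ctrl.get_obs(); T=R.from_rotvec(o['orientation']).as_matrix()
    a=np.radians(yawdeg); y=np.array([np.cos(a),np.sin(a),0]); x=np.array([0,0,-1.]); G=np.c_[x,y,np.cross(x,y)]
    print('t',round(o['t'],2),'pos',o['ee_pos'].round(1),'F',o['ft_force'].round(1),'M',np.round(o['moment'],2),'w',round(o['width'],1),'q',np.round(o['qpos'],2))
    print('rem shift tool m',(T.T@(np.array(xyz)-o['ee_pos'])/1000).round(4),'turn deg',np.degrees(R.from_matrix(T.T@G).as_rotvec()).round(2), 'yaw',np.degrees(np.arctan2(T[1,1],T[0,1])).round(2))
E
python3 -c "
from h import *
rem([541.5,-280.2,80],31.2)"
```

```text
t 2.15 pos [ 542.2 -279.8  135.5] F [-0.8 -0.3 -0.2] M [ 0.01 -0.12  0.06] w 88.1 q [-0.5   0.51  1.72 -0.    0.92 -0.69]
rem shift tool m [ 0.0555 -0.0005  0.0004] turn deg [-19.78  -0.18   0.21] yaw 11.42
```

>>> carry_out:
  commands:
    - [0.03,0,0,-9.9,0,0]
    - [0.03,0,0,-9.9,0,0]
    - [0.02,0,0,0,0,0]
    - [0,0,0,0,0,0]

```text
t: 2.65
ee_pos: [542.2, -279.9, 53.4]
orientation: [0.793, 1.425, -0.795]
ft_force: [1.0, -0.5, 0.3]
width: 88.0
```

```bash
python3 -c "
from h import *
rem([541.5,-280.2,4],31.2)
snap('top','t2.png'); p=cv2.imread('pics/t2.png'); cv2.imwrite('pics/c2.png',cv2.resize(p[160:290,290:430],None,fx=4,fy=4,interpolation=cv2.INTER_CUBIC))"
```

```text
t 2.65 pos [ 542.2 -279.9   53.4] F [ 1.  -0.5  0.3] M [-0.02 -0.07 -0.  ] w 88.0 q [-0.5   0.63  1.75 -0.    0.77 -1.05]
rem shift tool m [ 0.0494 -0.0007  0.0001] turn deg [ 0.44 -0.18  0.15] yaw 31.64
```

View pics/c2.png

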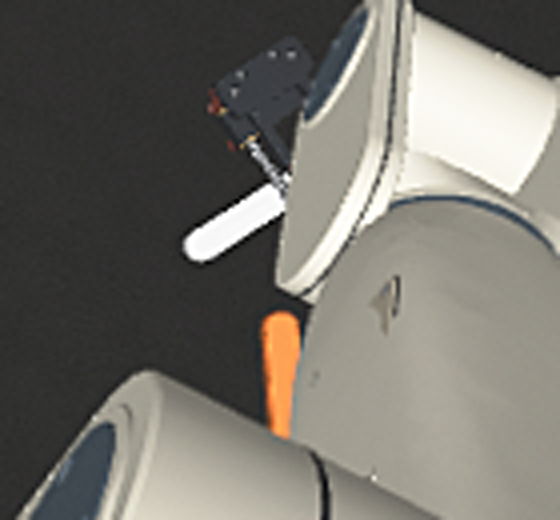

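The gripper is over the bar and the arm hides the eye. The visible tail is centred on the expected axis, so I descend and grip.

>>> carry_out:
  commands:
    - [0.03,0,0,0,0,0]
    - [0.018,0,0,0,0,0]
    - [0,0,0,0,0,0]

```text
t: 3.08
ee_pos: [545.5, -281.6, 8.4]
orientation: [0.796, 1.416, -0.797]
ft_force: [-0.8, 0.9, 0.6]
width: 87.4
```

>>> carry_out:
  commands:
    - [0,0,0,0,0,0]
    - [0,0,0,0,0,0]
    - [0,0,0,0,0,0]
    - [0,0,0,0,0,0]
    - [0,0,0,0,0,0]
    - [0,0,0,0,0,0]
    - [0,0,0,0,0,0]
    - [0,0,0,0,0,0]
  grip: 1

```text
t: 4.08
ee_pos: [547.0, -282.7, 11.6]
orientation: [0.796, 1.412, -0.797]
ft_force: [0.1, 0.3, 0.7]
width: 23.3
```

```bash
python3 -c "
from h import *
rem([541.5,-280.2,4],31.2)"
```

```text
t 4.08 pos [ 547.  -282.7   11.6] F [0.1 0.3 0.7] M [-0.01 -0.1  -0.05] w 23.3 q [-0.5   0.7   1.75 -0.    0.69 -1.04]
rem shift tool m [ 0.0076 -0.0034 -0.0051] turn deg [ 0.13  0.39 -0.17] yaw 31.33
```

The grip is shallow: the TCP drifted up to 11.6 mm. I'll reopen, go lower and regrip.

>>> carry_out:
  commands:
    - [0,0,0,0,0,0]
    - [0,0,0,0,0,0]
  grip: 0.55

```text
t: 4.32
ee_pos: [547.1, -282.6, 11.5]
orientation: [0.796, 1.412, -0.797]
ft_force: [0.7, -0.2, -0.0]
width: 38.3
```

>>> carry_out:
  commands:
    - [0.005,0,-0.003,0,0.2,0]
    - [0.004,0,-0.002,0,0,0]

```text
t: 4.58
ee_pos: [544.7, -278.2, 2.2]
orientation: [0.798, 1.414, -0.796]
ft_force: [-0.0, -0.5, 0.9]
width: 39.8
```

```bash
python3 -c "
from h import *
rem([541.5,-280.2,4],31.2)"
```

```text
t 4.58 pos [ 544.7 -278.2    2.2] F [-0.  -0.5  0.9] M [ 0.01 -0.12  0.  ] w 39.8 q [-0.49  0.71  1.76  0.    0.67 -1.04]
rem shift tool m [-0.0018 -0.0037  0.    ] turn deg [ 0.12  0.21 -0.2 ] yaw 31.32
```

>>> carry_out:
  commands:
    - [0,0,0,0,0,0]
    - [0,0,0,0,0,0]
    - [0,0,0,0,0,0]
    - [0,0,0,0,0,0]
  grip: 1

```text
t: 5.08
ee_pos: [544.3, -277.8, 1.5]
orientation: [0.798, 1.416, -0.796]
ft_force: [-0.3, 1.3, -0.5]
width: 23.4
```

```bash
python3 -c "
from h import *
rem([541.5,-280.2,4],31.2)"
```

```text
t 5.08 pos [ 544.3 -277.8    1.5] F [-0.3  1.3 -0.5] M [-0.03 -0.13 -0.02] w 23.4 q [-0.49  0.71  1.76  0.    0.67 -1.04]
rem shift tool m [-0.0025 -0.0036  0.0006] turn deg [ 0.13  0.15 -0.17] yaw 31.33
```

>>> carry_out:
  commands:
    - [-0.03,0,0,0,0,0]
    - [-0.035,0,0,0,0,0]
    - [-0.025,0,0,8.5,0,0]
    - [0,0,0,8.5,0,0]
    - [0,0,0,8.5,0,0]
    - [0,0,0,8.5,0,0]

```text
t: 5.82
ee_pos: [542.3, -277.1, 93.1]
orientation: [1.258, 1.178, -1.256]
ft_force: [-0.1, -0.4, -1.8]
width: 23.3
```

```bash
python3 -c "
from h import *
rem([630,102.8,75],-2.6)
snap('side','s3.png'); p=cv2.imread('pics/s3.png'); cv2.imwrite('pics/c3.png',cv2.resize(p[130:310,130:350],None,fx=3.5,fy=3.3,interpolation=cv2.INTER_CUBIC))"
```

```text
t 5.83 pos [ 542.3 -277.1   93.1] F [-0.1 -0.4 -1.8] M [-0.03 -0.06 -0.  ] w 23.3 q [-0.49  0.57  1.74  0.    0.83 -0.43]
rem shift tool m [ 0.0186  0.0628 -0.3847] turn deg [-1.12 -0.06 -0.04] yaw -3.72
```

View pics/c3.png

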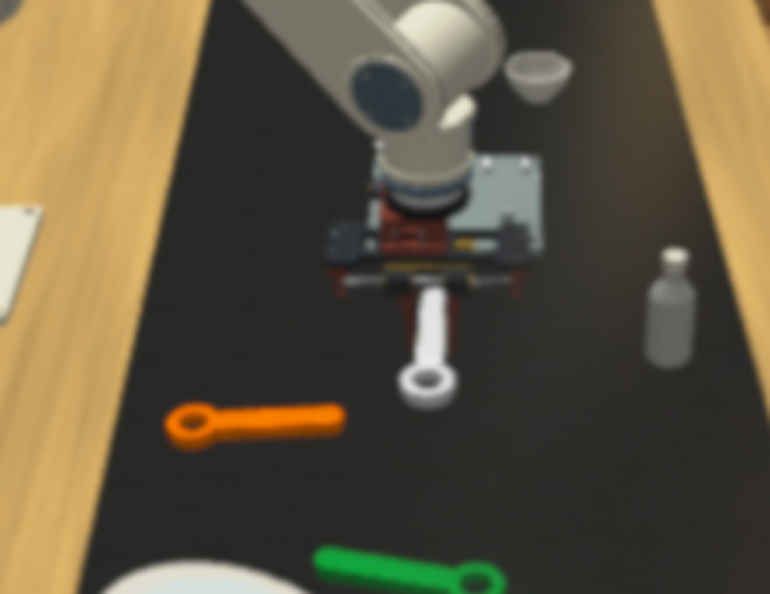

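The link is held level, with its eye towards the camera at crop (427,382), and nothing else has moved. Now I carry it to the jig.

>>> carry_out:
  commands:
    - [0,0.009,-0.055,0,0,0]
    - [0,0.009,-0.055,0,0,0]
    - [0,0.009,-0.055,0,0,0]
    - [0,0.009,-0.055,0,0,0]
    - [0,0.009,-0.055,0,0,0]
    - [0,0.009,-0.055,0,0,0]
    - [0,0.009,-0.054,-1.1,0,0]
    - [0,0,0,0,0,0]

```text
t: 6.88
ee_pos: [632.7, 112.3, 92.3]
orientation: [1.236, 1.192, -1.234]
ft_force: [0.3, -0.6, -2.4]
width: 24.1
```

```bash
python3 -c "
from h import *
rem([630,102.8,75],-2.6)
im=snap('side','s4.png'); p=cv2.imread('pics/s4.png'); cv2.imwrite('pics/c4.png',cv2.resize(p[130:250,190:330],None,fx=5,fy=5,interpolation=cv2.INTER_CUBIC))
im=snap('top','t4.png'); p=cv2.imread('pics/t4.png'); cv2.imwrite('pics/c4t.png',cv2.resize(p[130:260,160:320],None,fx=4,fy=4,interpolation=cv2.INTER_CUBIC))
"
```

```text
t 6.88 pos [632.7 112.3  92.3] F [ 0.3 -0.6 -2.4] M [-0.04 -0.05 -0.03] w 24.1 q [0.16 0.61 1.66 0.   0.87 0.19]
rem shift tool m [ 0.0173 -0.0024  0.0096] turn deg [ 0.59 -0.04 -0.08] yaw -2.01
```

View pics/c4.png

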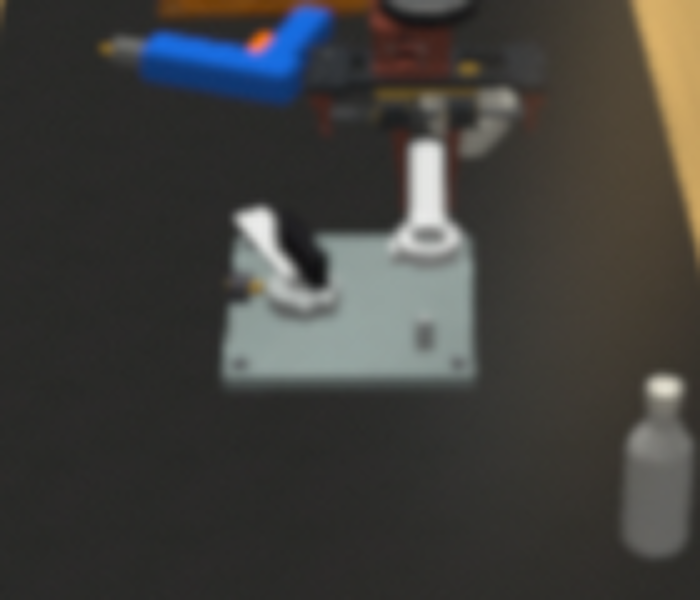

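Run:
```python
from h import *
im=snap('side')
cr=lambda a:(np.array(a,float)+.5)/5-.5+[190,130]
print('eye@99',onz(im,cr([[430,235]]),99),'post top@38',onz(im,cr([[425,320]]),38), 'post foot@12',onz(im,cr([[425,350]]),12))
o=ctrl.get_obs(); T=R.from_rotvec(o['orientation']).as_matrix()
print('eye expected', o['ee_pos']+67.6*T[:,2], 'T',T.round(3))
# top view: see whether eye visible
p=im['pixels'][165:190,262:290]; g=cv2.cvtColor(p,cv2.COLOR_BGR2GRAY); print(g[::1, ::1][4:22])
```

```text
eye@99 [[632.72394932  50.8222121   99.        ]] post top@38 [[627.88730546  26.93593194  38.        ]] post foot@12 [[627.81221193  24.46146976  12.        ]]
eye expected [628.75256432  40.50093367  91.9691979 ] T [[-0.001  0.999 -0.041]
 [-0.    -0.041 -0.999]
 [-1.    -0.001  0.   ]]
[[ 43  42  42  43  43  42  43  45  66 131 198 224 229 229 226 209 152  88
   54  49  49  49  49  51  51  52  54  53]
 [ 42  43  43  43  43  42  45  45  67 131 198 224 229 228 226 209 152  88
   55  49  49  50  50  50  51  52  52  53]
 [ 41  43  42  42  44  44  44  45  66 132 199 225 229 229 226 209 152  88
   54  48  49  50  50  51  51  52  52  53]
 [ 43  42  42  43  42  42  43  45  65 132 198 225 228 228 226 208 151  89
   55  49  49  50  51  51  52  52  53  54]
 [ 41  42  42  41  42  42  44  48  71 133 195 221 226 226 223 202 151  94
   61  51  50  50  51  51  52  52  53  54]
 [ 42  42  41  43  43  44  48  65 101 150 195 213 215 216 214 198 164 125
   91  65  53  50  50  51  52  53  53  54]
 [ 48  49  48  49  49  52  68 106 151 184 198 195 188 187 191 192 187 172
  142 101  66  54  51  51  52  53 
[... 596 characters left out ...]
155 156 156 156 155 152 144 130 126 136 147 154 158 161 159 151 141 132
  129 137 143 130  96  66  55  55  55  56]
 [155 156 155 156 155 151 141 130 125 123 124 126 127 127 127 125 123 123
  130 142 150 140 106  70  56  54  55  57]
 [156 156 156 156 156 154 150 145 140 134 128 126 126 126 126 127 130 135
  143 150 156 147 111  73  55  55  56  56]
 [155 156 156 157 157 157 156 155 153 149 145 141 140 141 141 144 146 149
  153 155 157 147 112  72  56  55  55  56]
 [156 156 157 157 157 158 157 157 157 156 155 153 152 152 153 154 155 155
  156 156 155 143 108  71  56  55  55  56]
 [157 157 157 158 158 157 158 157 158 157 157 156 156 156 156 156 156 156
  156 156 154 141 106  70  56  55  55  56]]
```

View pics/c4t.png

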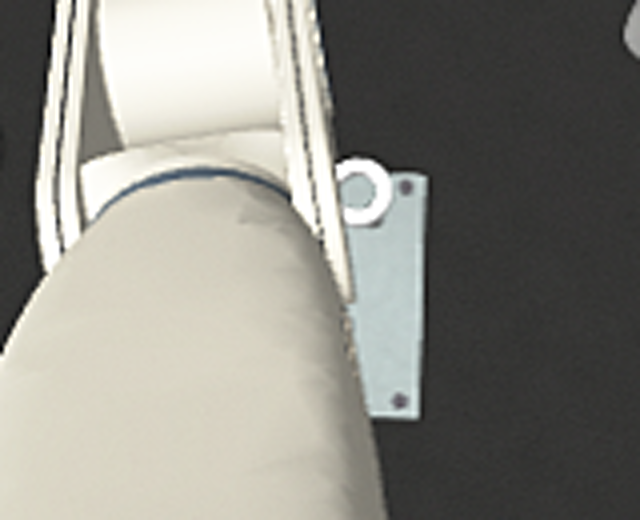

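Run:
```python
from h import *
t=np.load('top.npy',allow_pickle=True).item(); s=snap('side')
ct=lambda a:(np.array(a,float)+.5)/4-.5+[160,130]
print('top hole@99',onz(t,ct([[360,191]]),99.5),'side hole',onz(s,[[274.9,173.3]],99.5))
g=cv2.cvtColor(s['pixels'],cv2.COLOR_BGR2GRAY); print(g[190:204,268:282])
```

```text
top hole@99 [[631.01770127  42.00228333  99.5       ]] side hole [[631.22886883  73.69982679  99.5       ]]
[[158 158 158 157 157 157 157 156 155 154 154 153 154 154]
 [158 158 158 158 157 157 158 157 156 155 155 154 154 154]
 [158 158 158 157 157 158 161 160 157 156 155 154 154 154]
 [158 157 158 157 155 155 158 158 155 154 154 154 154 154]
 [159 158 158 156 149 141 138 136 138 147 152 153 152 153]
 [158 158 157 154 143 127 115 113 124 140 150 151 151 152]
 [158 157 157 154 140 120 106 104 118 138 149 151 151 150]
 [158 158 157 154 140 117 103 103 117 138 148 151 150 150]
 [157 157 156 153 140 119 104 103 118 138 149 150 149 150]
 [157 157 157 154 144 126 114 114 125 141 149 150 149 149]
 [157 157 156 154 149 139 133 134 139 147 150 149 145 143]
 [157 156 155 154 153 149 147 147 149 150 150 144 134 127]
 [156 155 154 153 153 153 152 151 151 150 149 140 122 111]
 [153 153 152 151 151 151 150 150 149 148 147 139 124 113]]
```

>>> carry_out:
  commands:
    - [0.02,-0.003,0.006,0.6,0,0]
    - [0.018,0,0,0,0,0]
    - [0,0,0,0,0,0]

```text
t: 7.45
ee_pos: [628.1, 97.3, 53.2]
orientation: [1.25, 1.182, -1.252]
ft_force: [-1.2, 0.5, -2.3]
width: 23.8
```

Run:
```python
from h import *
rem([627.6,101,50],-2.6)
t=snap('top','t5.png'); s=snap('side','s5.png')
a=cv2.resize(t['pixels'][150:240,225:285],None,fx=6,fy=6,interpolation=cv2.INTER_CUBIC)
b=cv2.resize(s['pixels'][150:240,240:310],None,fx=6,fy=6,interpolation=cv2.INTER_CUBIC)
cv2.imwrite('pics/c5.png',np.hstack([a,b]))
g=cv2.cvtColor(s['pixels'],cv2.COLOR_BGR2GRAY).astype(float)
for r in range(158,200,2):
    w=g[r,260:292]; w=np.clip(w-170,0,None); print(r,(w@np.arange(260,292)/w.sum()).round(2) if w.sum()>0 else None,(w>20).sum())
```

```text
t 7.45 pos [628.1  97.3  53.2] F [-1.2  0.5 -2.3] M [-0.02 -0.08  0.02] w 23.8 q [ 0.14  0.66  1.69 -0.    0.79  0.19]
rem shift tool m [ 0.0032 -0.0007 -0.0037] turn deg [-0.66  0.03  0.05] yaw -3.26
158 None 0
160 None 0
162 None 0
164 None 0
166 None 0
168 None 0
170 274.14 5
172 274.12 5
174 274.11 5
176 274.09 5
178 274.05 5
180 273.99 5
182 273.98 5
184 273.94 7
186 273.62 6
188 273.36 5
190 274.13 4
192 None 0
194 None 0
196 None 0
198 None 0
```

View pics/c5.png

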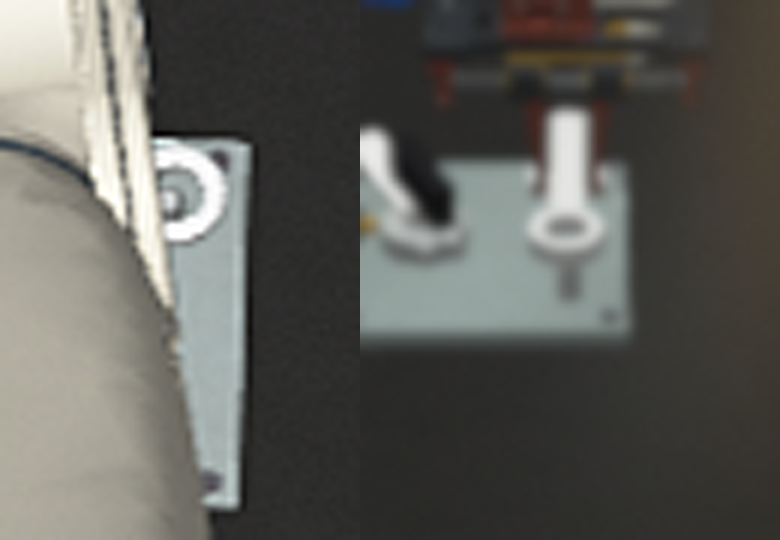

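The top crop (left) shows the eye ring at (175,193) with the post visible inside it at (172,203). The side crop (right) shows the eye at (568,228) right in line with the post at (570,280).

Run:
```python
from h import *
t=np.load('top.npy',allow_pickle=True).item(); s=snap('side')
ct=lambda a:(np.array(a,float)+.5)/6-.5+[225,150]
print('top eye@60',onz(t,ct([[175,193]]),60),'post tip@38',onz(t,ct([[172,201]]),38))
cs=lambda a:(np.array(a,float)-[360,0]+.5)/6-.5+[240,150]
print('side eye',onz(s,cs([[566,228]]),60),'post',onz(s,cs([[569,280]]),25))
o=ctrl.get_obs();T=R.from_rotvec(o['orientation']).as_matrix();print('FK eye',o['ee_pos']+67.6*T[:,2])
# side bar direction
P=onz(s,[[274.14,170],[273.98,182]],68);print(P,np.degrees(np.arctan2(*(P[0]-P[1])[[1,0]])))
```

```text
top eye@60 [[626.0919256   31.39616997  60.        ]] post tip@38 [[626.45915718  33.51616389  38.        ]]
side eye [[625.66655206  35.14995595  60.        ]] post [[627.27214567  28.1484479   25.        ]]
FK eye [625.74258527  30.62962005  54.94605597]
[[632.07054032 149.47257456  68.        ]
 [627.18277466  61.68378525  68.        ]] 86.81326611224286
```

>>> carry_out:
  commands:
    - [0.005,0.0,-0.004,-0.6,0,0]
    - [0.008,0,0,0,0,0]
    - [0.006,0,0,0,0,0]

```text
t: 7.98
ee_pos: [631.2, 103.0, 36.6]
orientation: [1.245, 1.184, -1.237]
ft_force: [0.5, 0.3, -2.2]
width: 23.9
```

Run:
```python
from h import *
rem([628.6,101.5,14],-2.6)
```

```text
t 7.97 pos [631.2 103.   36.6] F [ 0.5  0.3 -2.2] M [-0.02 -0.09 -0.01] w 23.9 q [ 0.14  0.68  1.69 -0.    0.76  0.19]
rem shift tool m [ 0.0226 -0.0027  0.0016] turn deg [ 0.06 -0.05 -0.33] yaw -2.54
```

>>> carry_out:
  commands:
    - [0.006,-0.0025,0.0015,0,0,-0.3]
    - [0.006,0,0,0,0,0]

```text
t: 8.22
ee_pos: [628.3, 101.6, 23.5]
orientation: [1.242, 1.189, -1.241]
ft_force: [-0.2, -0.2, -1.8]
width: 23.7
```

Run:
```python
from h import *
rem([628.6,101.5,14],-2.6)
t=snap('top')
cv2.imwrite('pics/c6.png',cv2.resize(t['pixels'][165:210,235:285],None,fx=8,fy=8,interpolation=cv2.INTER_CUBIC))
```

```text
t 8.22 pos [628.3 101.6  23.5] F [-0.2 -0.2 -1.8] M [ 0.02 -0.05 -0.02] w 23.7 q [0.14 0.7  1.69 0.   0.75 0.18]
rem shift tool m [0.0095 0.0003 0.0001] turn deg [ 0.08 -0.04  0.02] yaw -2.52
```

View pics/c6.png

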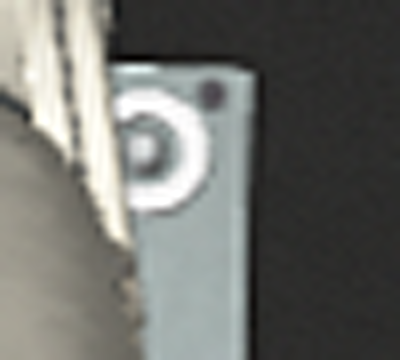

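The eye is over the post: ring centre about (148,150), post tip (142,150). The force is only the link's weight, so I lower the rest.

>>> carry_out:
  commands:
    - [0.005,0,0,0,0,0]
    - [0.003,0,0,0,0,0]

```text
t: 8.52
ee_pos: [628.0, 101.5, 14.1]
orientation: [1.241, 1.189, -1.242]
ft_force: [-0.3, -0.3, -2.5]
width: 23.6
```

Run:
```python
from h import *
rem([628.6,101.5,14],-2.6)
```

```text
t 8.53 pos [628.  101.5  14.1] F [-0.3 -0.3 -2.5] M [ 0.01 -0.11  0.01] w 23.6 q [0.14 0.72 1.69 0.   0.73 0.18]
rem shift tool m [0.0001 0.0006 0.    ] turn deg [ 0.08 -0.03  0.07] yaw -2.52
```

>>> carry_out:
  commands:
    - [0,0,0,0,0,0]
    - [0,0,0,0,0,0]
    - [0,0,0,0,0,0]
  grip: 0.5

```text
t: 8.9
ee_pos: [628.9, 101.7, 14.9]
orientation: [1.242, 1.188, -1.241]
ft_force: [0.0, -0.1, 0.7]
width: 43.4
```

>>> carry_out:
  commands:
    - [-0.03,0,0,0,0,0]
    - [-0.05,0,0,0,0,0]
    - [-0.06,0,0,0,0,0]
    - [0,-0.05,0,0,0,0]
    - [0,-0.05,0,0,0,0]
    - [0,-0.05,0,0,0,0]

```text
t: 9.65
ee_pos: [480.2, 108.6, 161.1]
orientation: [1.248, 1.183, -1.235]
ft_force: [0.8, -0.3, 0.2]
width: 44.0
```

Run:
```python
from h import *
rem([534.8,99.5,100],0)
t=snap('top'); s=snap('side')
a=cv2.resize(t['pixels'][160:250,190:290],None,fx=4,fy=4,interpolation=cv2.INTER_CUBIC)
b=cv2.resize(s['pixels'][150:240,220:310],None,fx=4,fy=4,interpolation=cv2.INTER_CUBIC)
cv2.imwrite('pics/c7.png',np.hstack([a,b]))
```

```text
t 9.65 pos [480.2 108.6 161.1] F [ 0.8 -0.3  0.2] M [ 0.02 -0.11  0.  ] w 44.0 q [0.2  0.32 1.97 0.   0.85 0.24]
rem shift tool m [0.0616 0.0544 0.0067] turn deg [-2.6  -0.14 -0.49] yaw -2.6
```

View pics/c7.png

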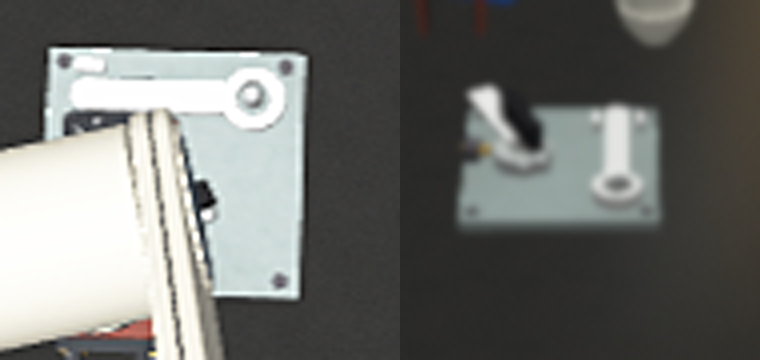

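The link is loaded: eye round the post, bar lying along the fences, and the side view shows it centred between them. Now I go to the knob and line up the jaws across the bar (yaw 22.9°).

>>> carry_out:
  commands:
    - [0.01,0.027,0.004,0,0,0]
    - [0.01,0.027,0.003,0,0,0]
    - [0.02,0,0,-8.5,0,0]
    - [0.02,0,0,-8.5,0,0]
    - [0,0,0,-8.5,0,0]
  grip: 0.25

```text
t: 10.38
ee_pos: [535.8, 99.1, 101.3]
orientation: [0.904, 1.37, -0.891]
ft_force: [-0.4, -0.3, 0.4]
width: 65.8
```

Run:
```python
from h import *
rem([534.6,99.4,45],22.9)
```

```text
t 10.38 pos [535.8  99.1 101.3] F [-0.4 -0.3  0.4] M [-0.04 -0.13 -0.02] w 65.8 q [ 0.16  0.48  1.89  0.    0.76 -0.25]
rem shift tool m [ 0.0563 -0.0016 -0.0009] turn deg [ 0.87  0.11 -0.62] yaw 23.77
```

>>> carry_out:
  commands:
    - [0.02,-0.001,0,0.8,0,-0.5]
    - [0.018,0,0,0,0,0]
    - [0.012,0,0,0,0,0]

```text
t: 10.75
ee_pos: [538.8, 98.9, 50.7]
orientation: [0.91, 1.366, -0.904]
ft_force: [-0.3, -1.0, 0.1]
width: 65.9
```

Run:
```python
from h import *
rem([534.6,99.4,45],22.9)
```

```text
t 10.75 pos [538.8  98.9  50.7] F [-0.3 -1.   0.1] M [-0.   -0.06 -0.03] w 65.9 q [ 0.16  0.57  1.9  -0.    0.67 -0.24]
rem shift tool m [ 0.0056 -0.0037 -0.0021] turn deg [ 0.14  0.18 -0.39] yaw 23.04
```

>>> carry_out:
  commands:
    - [0.004,-0.0035,-0.002,0,0,-0.3]

```text
t: 10.88
ee_pos: [534.6, 99.3, 45.8]
orientation: [0.907, 1.37, -0.909]
ft_force: [0.1, 0.2, 0.2]
width: 65.7
```

Run:
```python
from h import *
rem([534.6,99.4,45],22.9)
```

```text
t 10.88 pos [534.6  99.3  45.8] F [0.1 0.2 0.2] M [-0.06 -0.12  0.01] w 65.7 q [ 0.16  0.57  1.9  -0.    0.66 -0.23]
rem shift tool m [ 0.0008  0.     -0.0001] turn deg [ 0.13  0.17 -0.03] yaw 23.03
```

Aligned on the axis. I'll close the jaws.

>>> carry_out:
  commands:
    - [0,0,0,0,0,0]
    - [0,0,0,0,0,0]
    - [0,0,0,0,0,0]
    - [0,0,0,0,0,0]
    - [0,0,0,0,0,0]
    - [0,0,0,0,0,0]
  grip: 1

```text
t: 11.62
ee_pos: [534.6, 99.3, 47.0]
orientation: [0.907, 1.37, -0.908]
ft_force: [-2.4, -1.1, 0.6]
width: 17.7
```

Run:
```python
from h import *
rem([534.6,99.4,45],22.9)
```

```text
t 11.62 pos [534.6  99.3  47. ] F [-2.4 -1.1  0.6] M [-0.27  0.31  0.01] w 17.7 q [ 0.16  0.57  1.9  -0.    0.66 -0.24]
rem shift tool m [ 0.002   0.0001 -0.0001] turn deg [ 0.15  0.19 -0.06] yaw 23.05
```

>>> carry_out:
  commands:
    - [0,0,0,8,0,0]
    - [0,0,0,8,0,0]
    - [0,0,0,8,0,0]

```text
t: 12.0
ee_pos: [534.6, 99.3, 47.0]
orientation: [1.23, 1.192, -1.23]
ft_force: [0.1, -0.1, 0.8]
width: 17.7
```

Run:
```python
from h import *
rem([534.6,99.4,47],-37)
```

```text
t 12.0 pos [534.6  99.3  47. ] F [ 0.1 -0.1  0.8] M [-0.08  0.15  0.08] w 17.7 q [ 0.16  0.57  1.9  -0.    0.66  0.2 ]
rem shift tool m [ 0.      0.     -0.0001] turn deg [35.35  0.1  -0.18] yaw -1.65
```

>>> carry_out:
  commands:
    - [0,0,0,9,0,0]
    - [0,0,0,9,0,0]
    - [0,0,0,9,0,0]
    - [0,0,0,9,0,0]

```text
t: 12.5
ee_pos: [534.5, 99.3, 47.0]
orientation: [1.688, 0.805, -1.687]
ft_force: [0.3, -0.5, 0.6]
width: 18.2
```

```bash
cat >> h.py <<'E'
def kn():
    o=ctrl.get_obs(); T=R.from_rotvec(o['orientation']).as_matrix(); y=np.degrees(np.arctan2(T[1,1],T[0,1]))
    print('knob est',round(.3145+np.radians(23.05-y),3)); rem([534.6,99.3,47],y)
E
python3 -c "
from h import *
kn()"
```

```text
knob est 1.395
t 12.5 pos [534.5  99.3  47. ] F [ 0.3 -0.5  0.6] M [-0.06  0.29  0.03] w 18.2 q [ 0.16  0.57  1.9  -0.01  0.66  0.85]
rem shift tool m [ 0.      0.     -0.0001] turn deg [-0.    0.05 -0.19] yaw -38.84
```

The last joint is at 0.85 of 2.54 rad, so no regrasp is needed for range. From here I take smaller steps and feel the moment.

>>> carry_out:
  commands:
    - [0,0,0,5,0,0]
    - [0,0,0,5,0,0]

```text
t: 12.75
ee_pos: [534.5, 99.3, 47.0]
orientation: [1.808, 0.668, -1.806]
ft_force: [0.3, -0.5, 1.2]
width: 17.8
```

```bash
python3 -c "
from h import *
kn()"
```

```text
knob est 1.576
t 12.75 pos [534.5  99.3  47. ] F [ 0.3 -0.5  1.2] M [-0.11  0.38  0.11] w 17.8 q [ 0.16  0.57  1.9  -0.    0.66  1.03]
rem shift tool m [ 0.      0.     -0.0001] turn deg [-0.    0.02 -0.19] yaw -49.23
```

>>> carry_out:
  commands:
    - [0,0,0,5,0,0]
    - [0,0,0,3,0,0]

```text
t: 13.0
ee_pos: [534.5, 99.3, 47.0]
orientation: [1.9, 0.55, -1.898]
ft_force: [-0.6, -0.0, 0.4]
width: 17.7
```

```bash
python3 -c "
from h import *
kn()"
```

```text
knob est 1.721
t 13.0 pos [534.5  99.3  47. ] F [-0.6 -0.   0.4] M [-0.03  0.35  0.03] w 17.7 q [ 0.16  0.57  1.9  -0.    0.66  1.17]
rem shift tool m [ 0.     -0.     -0.0001] turn deg [-0.    0.   -0.18] yaw -57.52
```

>>> carry_out:
  commands:
    - [0,0,0,4,0,0]
    - [0,0,0,2,0,0]

```text
t: 13.25
ee_pos: [534.5, 99.2, 47.0]
orientation: [1.966, 0.456, -1.965]
ft_force: [-0.2, -0.4, 0.5]
width: 18.2
```

```bash
python3 -c "
from h import *
kn()"
```

```text
knob est 1.829
t 13.25 pos [534.5  99.2  47. ] F [-0.2 -0.4  0.5] M [0.02 0.36 0.07] w 18.2 q [ 0.16  0.57  1.9  -0.    0.66  1.28]
rem shift tool m [ 0.     -0.     -0.0001] turn deg [ 0.   -0.   -0.17] yaw -63.73
```

>>> carry_out:
  commands:
    - [0,0,0,4,0,0]
    - [0,0,0,2,0,0]

```text
t: 13.5
ee_pos: [534.6, 99.2, 47.0]
orientation: [2.03, 0.358, -2.028]
ft_force: [-1.2, 0.2, 0.4]
width: 18.2
```

```bash
python3 -c "
from h import *
kn()"
```

```text
knob est 1.936
t 13.5 pos [534.6  99.2  47. ] F [-1.2  0.2  0.4] M [0.13 0.36 0.35] w 18.2 q [ 0.16  0.57  1.9  -0.01  0.66  1.39]
rem shift tool m [ 0.     -0.0001 -0.    ] turn deg [ 0.   -0.02 -0.19] yaw -69.83
```

The moment rose to 0.35 N m at about 1.94, so the lobe has been met and the crest should lie near 2.2. I continue in small steps.

>>> carry_out:
  commands:
    - [0,0,0,4,0,0]
    - [0,0,0,2,0,0]

```text
t: 13.75
ee_pos: [534.6, 99.2, 47.0]
orientation: [2.091, 0.254, -2.088]
ft_force: [-0.2, -0.5, 1.7]
width: 18.0
```

```bash
python3 -c "
from h import *
kn()"
```

```text
knob est 2.042
t 13.75 pos [534.6  99.2  47. ] F [-0.2 -0.5  1.7] M [0.12 0.36 0.19] w 18.0 q [ 0.16  0.57  1.9  -0.01  0.66  1.49]
rem shift tool m [ 0.     -0.0001  0.    ] turn deg [ 0.   -0.04 -0.19] yaw -75.94
```

>>> carry_out:
  commands:
    - [0,0,0,4,0,0]
    - [0,0,0,1,0,0]

```text
t: 14.0
ee_pos: [534.6, 99.2, 47.0]
orientation: [2.14, 0.164, -2.137]
ft_force: [-0.0, -0.5, 0.3]
width: 17.8
```

```bash
python3 -c "
from h import *
kn()"
```

```text
knob est 2.131
t 14.0 pos [534.6  99.2  47. ] F [-0.  -0.5  0.3] M [0.12 0.35 0.06] w 17.8 q [ 0.16  0.57  1.9  -0.    0.66  1.58]
rem shift tool m [ 0.     -0.0001  0.    ] turn deg [ 0.   -0.05 -0.18] yaw -81.05
```

>>> carry_out:
  commands:
    - [0,0,0,4,0,0]
    - [0,0,0,2,0,0]

```text
t: 14.25
ee_pos: [534.6, 99.3, 47.0]
orientation: [2.196, 0.052, -2.194]
ft_force: [-0.1, -0.2, 0.9]
width: 18.4
```

```bash
python3 -c "
from h import *
kn()"
```

```text
knob est 2.238
t 14.25 pos [534.6  99.3  47. ] F [-0.1 -0.2  0.9] M [ 0.08  0.4  -0.04] w 18.4 q [ 0.16  0.57  1.9  -0.    0.66  1.69]
rem shift tool m [ 0. -0.  0.] turn deg [ 0.   -0.07 -0.16] yaw -87.15
```

The moment has passed through zero at about 2.2, the crest. I carry it towards the notch at about 2.5.

>>> carry_out:
  commands:
    - [0,0,0,5,0,0]
    - [0,0,0,3,0,0]

```text
t: 14.5
ee_pos: [534.6, 99.3, 47.0]
orientation: [-2.176, 0.105, 2.173]
ft_force: [0.2, -0.2, 0.7]
width: 17.5
```

```bash
python3 -c "
from h import *
kn()"
```

```text
knob est 2.381
t 14.5 pos [534.6  99.3  47. ] F [ 0.2 -0.2  0.7] M [-0.01  0.34 -0.18] w 17.5 q [ 0.16  0.57  1.9  -0.    0.67  1.83]
rem shift tool m [ 0. -0. -0.] turn deg [ 0.   -0.08 -0.13] yaw -95.38
```

>>> carry_out:
  commands:
    - [0,0,0,4,0,0]
    - [0,0,0,2,0,0]

```text
t: 14.75
ee_pos: [534.5, 99.3, 47.0]
orientation: [-2.118, 0.216, 2.115]
ft_force: [-0.2, -0.8, 0.8]
width: 18.1
```

```bash
python3 -c "
from h import *
kn()"
```

```text
knob est 2.488
t 14.75 pos [534.5  99.3  47. ] F [-0.2 -0.8  0.8] M [0.16 0.32 0.06] w 18.1 q [ 0.16  0.57  1.9  -0.    0.67  1.94]
rem shift tool m [ 0.     -0.0001 -0.0001] turn deg [ 0.   -0.09 -0.11] yaw -101.51
```

In the notch at about 2.49 with the moment back to zero. I release and lift off, then look.

>>> carry_out:
  commands:
    - [0,0,0,0,0,0]
    - [0,0,0,0,0,0]
    - [0,0,0,0,0,0]
    - [0,0,0,0,0,0]
  grip: 0.4

```text
t: 15.25
ee_pos: [535.1, 99.4, 47.1]
orientation: [-2.121, 0.212, 2.115]
ft_force: [0.1, -0.2, 0.9]
width: 51.8
```

```bash
python3 -c "
from h import *
kn()"
```

```text
knob est 2.486
t 15.25 pos [535.1  99.4  47.1] F [ 0.1 -0.2  0.9] M [ 0.01 -0.    0.03] w 51.8 q [ 0.16  0.57  1.9  -0.    0.66  1.93]
rem shift tool m [0.0001 0.0002 0.0005] turn deg [ 0.   -0.16 -0.08] yaw -101.34
```

>>> carry_out:
  commands:
    - [-0.02,0,0,0,0,0]
    - [-0.04,0,0,0,0,0]
    - [-0.06,0,0,0,0,0]
    - [-0.03,0,-0.05,0,0,0]
    - [0,0,-0.05,0,0,0]
    - [0,0,0,0,0,0]

```text
t: 16.0
ee_pos: [634.5, 79.8, 202.2]
orientation: [-2.122, 0.21, 2.117]
ft_force: [-0.6, 0.4, -1.0]
width: 52.5
```

```bash
python3 -c "
from h import *
kn()"
```

```text
knob est 2.483
t 16.0 pos [634.5  79.8 202.2] F [-0.6  0.4 -1. ] M [ 0.05  0.03 -0.01] w 52.5 q [ 0.11  0.47  1.61 -0.    1.06  1.88]
rem shift tool m [ 0.1549 -0.      0.1022] turn deg [ 0.   -0.15 -0.11] yaw -101.21
```

>>> carry_out:
  commands:
    - [0,0.055,0,0,0,0]
    - [0,0.055,0,0,0,0]
    - [0,0.055,0,0,0,0]
    - [0,0.055,0,0,0,0]
    - [0,0.055,0,0,0,0]
    - [0,0.055,0,0,0,0]
    - [0,0,0,0,0,0]

```text
t: 16.88
ee_pos: [562.0, -248.6, 199.2]
orientation: [-2.115, 0.203, 2.128]
ft_force: [-0.3, -0.2, -0.1]
width: 52.5
```

Run:
```python
from h import *
t=snap('top'); s=snap('side')
a=cv2.resize(t['pixels'][160:250,190:290],None,fx=4,fy=4,interpolation=cv2.INTER_CUBIC)
b=cv2.resize(s['pixels'][150:240,220:310],None,fx=4,fy=4,interpolation=cv2.INTER_CUBIC)
cv2.imwrite('pics/c8.png',np.hstack([a,b]))
p=t['pixels']; hsv=cv2.cvtColor(p,cv2.COLOR_BGR2HSV)
m=(hsv[...,2]<50).astype(np.uint8); m2=np.zeros_like(m); m2[195:232,222:246]=m[195:232,222:246]
n,l,st,ce=cv2.connectedComponentsWithStats(m2); k=1+st[1:,4].argmax(); ys,xs=np.nonzero(l==k)
B=onz(t,np.c_[xs,ys],76)[:,:2].astype(np.float32); mean,ev=cv2.PCACompute(B,mean=None); e=ev[0]; e=e if e[0]>0 else -e
print(st[k],cv2.minAreaRect(B),'knob',2.33-(np.arctan2(e[1],e[0])+0.045))
# bystanders: change against first top picture outside jig/arm
d=cv2.absdiff(cv2.imread('pics/top0.png'),p).max(2)>40
for n,(x0,x1,y0,y1) in dict(tub=(130,165,150,185),gun=(72,125,200,280),bottle=(312,338,118,148)).items(): print(n,d[y0:y1,x0:x1].sum())
```

```text
[226 201  10  25  75] ((532.74658203125, 98.30736541748047), (16.42765998840332, 72.24703979492188), 78.51470947265625) knob 2.4786713
tub 0
gun 0
bottle 0
```

View pics/c8.png

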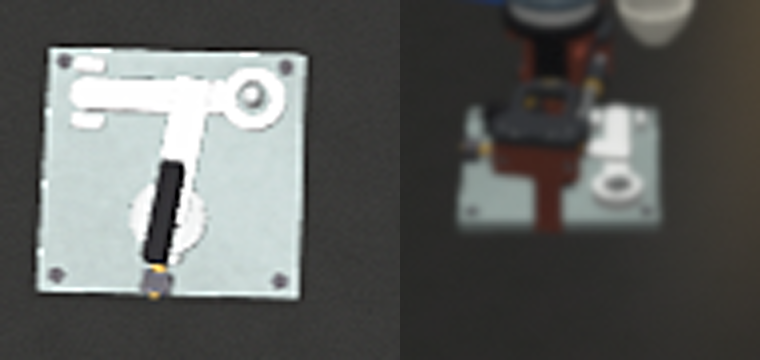

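The keeper arm lies across the link, from (170,160) to (185,80). The eye is around the post at (252,96) and the tail sits between the fences at (88,64) and (87,120). The knob measures 2.48 rad and the bystanders are unchanged, so I hand in.

```bash
python3 -c "
from h import *
o=ctrl.get_obs(); print(o['t'],np.abs(o['qvel']).max(),o['ft_force']); print(ctrl.close_job())"
```

```text
16.975 0.033433971690766506 [ 0.17050977  1.04624571 -1.18115817]
the job is handed in; nothing more can be done
None
```

The link is loaded in the jig, the knob is resting in its first notch, and I handed the job in at about 17 s of the 72 s allowed. No verdict is reported at hand-in.

- **Link:** I gripped the aluminium link by its bar, threaded the eye onto the post and lowered it flat. The last picture shows the eye round the post and the tail between the fences. I judged that by eye and did not measure the remaining offsets.
- **First grip:** The first grip on the link was too shallow because the gripper drifted upward, so I reopened and regripped lower before lifting.
- **Knob:** I turned it about 2.2 rad clockwise in one grasp, without the suggested regrasp, because the last joint had range to spare. The resisting moment peaked at about 0.35 N m. It passed through zero near 2.2 rad, the first crest, and reversed as the spring drove the knob into the notch.
- **Knob at rest:** After letting go and backing away, the top picture gave 2.48 rad, against 2.49 rad from the tool's own angle. Both are well inside 2.0 to 2.68. The keeper arm lies across the link.
- **Bystanders:** The bottle, glue gun and bowl showed no changed pixels in the top view.
- **Disagreements:** Camera and arm readings differed by 2 to 4 mm while the link was being grasped and carried. I corrected this by lining up the eye and post in the same picture. No final check failed.

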